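Level the bar shelf and hold the spirit level down on it

TASK

Lay the spirit level flat on the little riser shelf, lengthwise, and let go of it to see how far off the shelf is. Then turn the levelling-foot knob on the shelf's right end until the bubble rests between the two lines, and finally press the level down onto the board, firmly but gently, with the bubble still between the lines. Finish while still holding it pressed down, and leave the jigger, the espresso cup and the lemon where they are.

Things in the scene. Friction and masses are not known exactly. Their poses are not given: they have to be found in the camera images.
- level: Spirit level on the worktop, left of the shelf: aluminium bar 160 mm long (its y axis), 24 wide (x), 44 high (z), about 0.3 kg, black end caps, both ends alike. Origin: centre of its underside. Grasp across the width; the flat top may be pressed anywhere on its middle line. In the top middle a dark tube 74 mm long with a white bubble and two thin metal rings (the lines).
- bubble (a joint): Bubble along the level's own y axis, m: 0 = midway between the lines, + toward the level's +y end. It goes to the HIGHER end, 0.4 mm per 0.001 rad of tilt (at most 26 mm), and takes about 1 s to come to rest. It is 16 mm long and between the lines while within 4 mm of 0.
- board_mid (a point): Middle of the top of the riser shelf's board: dark wood, 320 mm long (y), 120 wide (x), 18 thick, top about 60 mm up, fixed in place. Two fixed feet at its left (+y) end; levelling foot and knob at its right (-y) end, which starts 0.02 to 0.06 rad low. It tips about a pivot 135 mm from here toward +y. The level goes on the part free of the knob, its middle about 45 mm from here toward +y.
- knob_bar (a point): Levelling-foot knob on the board, 125 mm from its middle: black, round base 46 mm across, upright grip bar 46 mm long (x of this frame), 12 thick (y), 26 high. This point: on the knob's vertical axis, 24.5 mm above the board's top; the bar reaches 12 mm above and 13 mm below it.
- foot_knob (a joint): Turn of the knob, rad; grows clockwise seen from above, which RAISES the knob end: 0.04 rad of board tilt (10 mm at the knob) per radian. Stiff (0.12 N m), stays where left. Range -1.4 to 1.4, starts at -1.1 to -0.8. The value at which the board is level differs each time (-0.3 to 0.3), as the worktop is uneven: go by the bubble.
- jigger: Steel double-cone bar measure, 42 mm across, 80 mm high, behind the shelf; leave alone. Origin: centre of its underside.
- espresso_cup: White espresso cup, 62 x 89 x 52 mm, behind the shelf; leave alone. Origin: centre of its underside.
- lemon: Lemon, 83 x 58 x 58 mm, at the left on the worktop; leave alone. Origin: centre of its underside.

How it is judged (in metres and radians):
On the way, in this order (a step that is already met when the one before it is completed fails the run):
1. the level lies flat and lengthwise on the board, let go, and its bubble has run out toward the high end (x of level in the frame of board_mid between -0.045 and 0.045 m and y of level in the frame of board_mid between -0.02 and 0.085 m and z of level in the frame of board_mid between -0.005 and 0.005 m and angle between the y axis of level and the y axis of board_mid, either way round below 0.15 rad and angle between the z axis of level and the z axis of board_mid, either way round below 0.03 rad and contact force between the fingers and level below 0.1 N and not (value of joint bubble between -0.005 and 0.005 m)), for 0.2 s.
2. the foot has been turned until the bubble rests between the lines, the level lying freely on the board (x of level in the frame of board_mid between -0.045 and 0.045 m and y of level in the frame of board_mid between -0.02 and 0.085 m and z of level in the frame of board_mid between -0.005 and 0.005 m and angle between the y axis of level and the y axis of board_mid, either way round below 0.15 rad and angle between the z axis of level and the z axis of board_mid, either way round below 0.03 rad and value of joint bubble between -0.004 and 0.004 m and contact force between the fingers and level below 0.1 N), for 0.3 s.
At the end, for the whole second after the job is handed in: The level lies flat and lengthwise (within 0.15 rad) on the board, its middle 20 mm knob-ward to 85 mm feet-ward of the board's middle and within 45 mm sideways; bubble within 4 mm of centre; fingers press it with over 2 N and it bears on the board with over 5.5 N (x of level in the frame of board_mid between -0.045 and 0.045 m and y of level in the frame of board_mid between -0.02 and 0.085 m and z of level in the frame of board_mid between -0.005 and 0.005 m and angle between the y axis of level and the y axis of board_mid, either way round below 0.15 rad and angle between the z axis of level and the z axis of board_mid, either way round below 0.03 rad and value of joint bubble between -0.004 and 0.004 m and contact force between the fingers and level above 2 N and contact force between level and board above 5.5 N); the arm keeps its last pose, push and grip.
It fails at once if the level pressed or slammed onto the board with more than 60 N (contact force between level and board above 60 N).
It fails at once if the jigger moved by more than 30 mm (distance of jigger from where it was at the start of the episode above 0.03 m).
It fails at once if the espresso cup moved by more than 30 mm (distance of espresso_cup from where it was at the start of the episode above 0.03 m).
It fails at once if the lemon moved by more than 30 mm (distance of lemon from where it was at the start of the episode above 0.03 m).
It also fails if it takes over 54 s, if anything falls off the work surface, if the arm or the gripper's body presses on something with over 40 N, if the wrist force passes 120 N, or if a joint passes its speed limit or range.

ROBOT

A 6-joint arm with a two-finger parallel gripper is mounted at the origin on a cart in front of the work surface, level with it; the furniture and walls round the work are solid. World frame = base frame: x ahead of the robot, y to its left, z up, the work surface at z = 0. Lengths are in m, angles in degrees, forces in N, time in s.
With the tool pointing down it reaches from about 0.325 to 0.85 m from the base axis. Payload 15.5 kg.
Tool frame: the origin (TCP) lies at the very end of the fingers, on their centre line; the grasp point (between the pads) lies arm.grip_depth behind it (arm.grip_depth is the distance from the TCP to the grasp point, in m); z points along the fingers, y is the direction in which the jaws open and shut (so a half turn about z gives the same grasp; the last joint's range is limited). The gripper opens to 91 mm and grips with 3 to 60 N. Pads are 32 mm wide; open, the fingers measure 118 mm over their backs; the gripper's body (76 mm by 178 mm) begins 60 mm behind the grasp point.
Start: joints at [-76.289, 28.281, 77.091, -0, 74.628, -5.472], TCP at [0.205, -0.59, 0.214] pointing down, gripper open.
Joint ranges: [-166.48, 166.48], [-47.26, 123.95], [12.59, 153.08], [-70.14, 250.14], [6.76, 159.57], [-176.63, 176.63]. Speed limits (degrees/s): [108.29, 108.29, 147.25, 172.46, 172.46, 172.46].

INTERFACE

Orientations are given as a 3x3 rotation matrix whose columns are the frame's x, y, z axes.
In Python, from rig import arm gives the robot as it stands. Calls block until the motion is done:
- arm.move_to(position, orientation): joint-space move of the TCP to a pose.
- arm.move_l(position, orientation=None, feed=0.15): straight line of the TCP; orientation=None keeps the orientation; feed is the mean speed in m/s.
- arm.move_joints(angles): joint-space move.
- arm.grip(opening): finger opening in m; the grip force is fixed at half the most; returns when the fingers have stopped.
- arm.sleep(seconds).
- arm.solve_ik(position, orientation): joint angles nearest the present ones, or None.
- arm.snapshot(name): name is "scene" or "top" or "wrist"; returns the picture (400x640x3 uint8, red, green, blue); there is no depth.
- arm.get_calibration(name): a dict with "intrinsics" (3x3 intrinsics, pixels), "cam_to_world" (4x4, takes a point from camera to world coordinates). Camera axes: x right, y down, z forward; pixel columns grow to the right and rows downward; lengths in m; the calibration is good to about 2 mm. A picture is of the moment at which its call begins: read the wrist's pose just before it. get_calibration takes no time and is no camera call; for the wrist camera it gives the pose at the moment of the call.
A pose or a line that the arm cannot do raises arm.Unreachable and nothing moves.
- arm.sign_off(): hands the job in, once; it reports no verdict.
Readings, each from a call of its own:
- arm.current_t(): time.
- arm.current_joint_positions(): joint angles.
- arm.current_dq(): joint speeds.
- arm.current_tau(): joint torques, N m.
- arm.current_ee_pos(): TCP position.
- arm.current_tool_rot(): TCP orientation.
- arm.current_force(): force on the tool from outside, world axes, zero at the start.
- arm.current_torque(): the same for the moment, N m.
- arm.current_width(): finger opening in m.
Only numpy, scipy, OpenCV 4.12 (cv2) and the standard library are available. Lean on these libraries where they do the work, as an engineer would, in place of code of your own. Each camera call takes 0.05 s, during which the arm holds its last target.

## Working session

There is one attempt and no reset: what is moved stays moved. The work goes in short steps, each a Python script; the robot and the scene stay as the last script left them, time stands still between calls to the robot, and variables do not carry over. Pictures are saved under pics/ and viewed, and the job is handed in when it is done.

```bash
ls; mkdir -p pics; python3 - <<'E'
from rig import arm
import cv2
for n in ["scene","top","wrist"]:
    im=arm.snapshot(n); cv2.imwrite(f"pics/{n}0.png",im[:,:,::-1])
    c=arm.get_calibration(n); print(n,c["intrinsics"].round(1).tolist(),c["cam_to_world"].round(4).tolist())
print(arm.grip_depth,arm.current_t(),arm.current_force(),arm.current_width())
print(arm.current_tool_rot())
E
```

```text
pics
scene [[370.5, 0.0, 319.0], [0.0, 370.5, 203.4], [0.0, 0.0, 1.0]] [[0.5104, -0.3575, 0.7821, -0.3215], [-0.8599, -0.2089, 0.4657, -0.3261], [-0.0031, -0.9103, -0.414, 0.5442], [0.0, 0.0, 0.0, 1.0]]
top [[456.8, 0.0, 318.4], [0.0, 456.8, 191.2], [0.0, 0.0, 1.0]] [[-0.0017, -0.9888, 0.1494, 0.3772], [-1.0, 0.0012, -0.0032, 0.1943], [0.003, -0.1494, -0.9888, 1.2024], [0.0, 0.0, 0.0, 1.0]]
wrist [[303.7, 0.0, 317.9], [0.0, 303.7, 200.6], [0.0, 0.0, 1.0]] [[0.3297, -0.9126, -0.242, 0.2726], [-0.9441, -0.3191, -0.0827, -0.5668], [-0.0018, 0.2557, -0.9667, 0.3836], [0.0, 0.0, 0.0, 1.0]]
0.0188 0.15 [-0.59090912 -0.14341644  1.00588458] 0.09152144516699562
[[ 9.44484843e-01  3.28554893e-01 -2.51623766e-04]
 [ 3.28554983e-01 -9.44484392e-01  9.25585852e-04]
 [ 6.64510414e-05 -9.56874050e-04 -9.99999540e-01]]
```

View pics/top0.png

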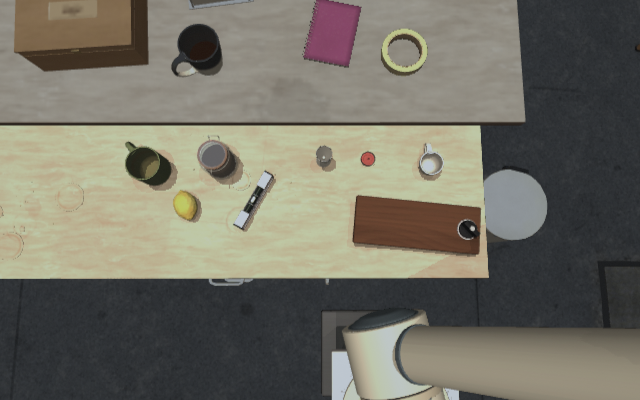

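View pics/scene0.png

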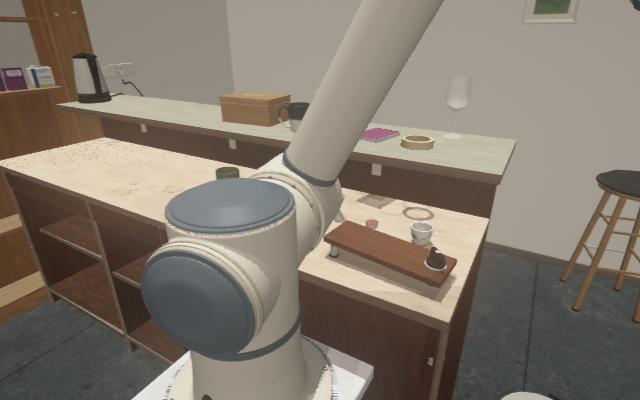

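The top view shows the level around (253,200), the board from (355,197) to (480,253) with its knob at (468,230), the lemon at (185,206), the jigger at (323,156) and the cup at (431,162). I'll enlarge it.

```bash
python3 - <<'E'
import cv2
im=cv2.imread("pics/top0.png")
cv2.imwrite("pics/z1.png",cv2.resize(im[160:240,205:305],None,fx=7,fy=7,interpolation=cv2.INTER_CUBIC))
cv2.imwrite("pics/z2.png",cv2.resize(im[185:265,345:495],None,fx=5,fy=5,interpolation=cv2.INTER_CUBIC))
E
```

```text
(no output)
```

View pics/z1.png

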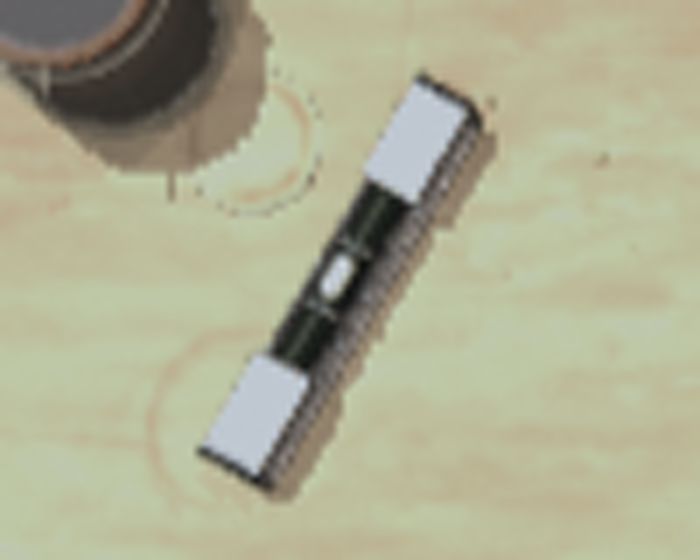

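View pics/z2.png

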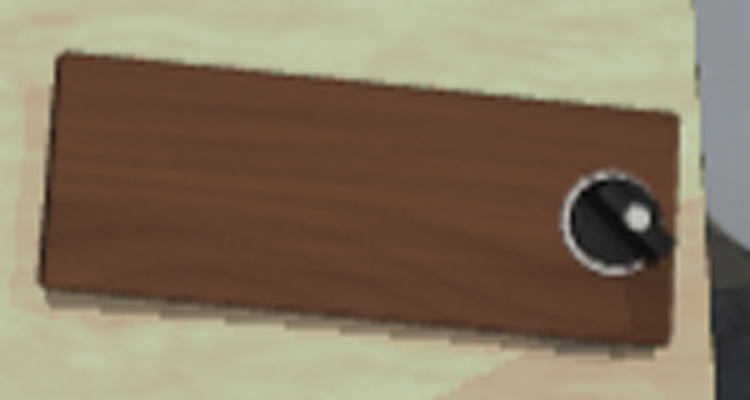

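View pics/wrist0.png

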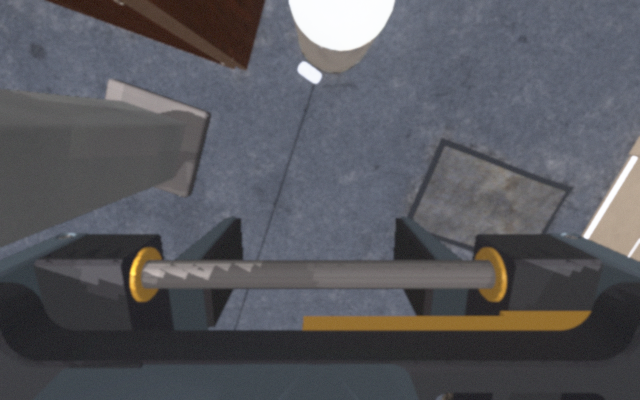

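```bash
cat > h.py <<'E'
from rig import arm
import numpy as np, cv2
def ray(n,u,v,z,c=None):
    c=c or arm.get_calibration(n); K=c["intrinsics"];T=c["cam_to_world"]
    d=T[:3,:3]@np.linalg.solve(K,[u,v,1.]); o=T[:3,3]
    return o+d*(z-o[2])/d[2]
def proj(n,p,c=None):
    c=c or arm.get_calibration(n); K=c["intrinsics"];T=c["cam_to_world"]
    q=K@(T[:3,:3].T@(np.asarray(p)-T[:3,3])); return q[:2]/q[2]
def R(jaw_deg):
    # tool down, tool y (jaw) axis at angle jaw_deg in world xy
    a=np.radians(jaw_deg); y=np.array([np.cos(a),np.sin(a),0]); z=np.array([0,0,-1.]); x=np.cross(y,z)
    return np.c_[x,y,z]
def save(n,name,crop=None,f=1):
    c=arm.get_calibration(n); im=arm.snapshot(n)[:,:,::-1]
    if crop: im=im[crop[1]:crop[3],crop[0]:crop[2]]
    if f!=1: im=cv2.resize(im,None,fx=f,fy=f,interpolation=cv2.INTER_CUBIC)
    cv2.imwrite("pics/"+name,im); return c
E
python3 - <<'E'
from h import *
f=lambda X,Y,o,s:((X+.5)/s-.5+o[0],(Y+.5)/s-.5+o[1])
L=[ray("top",*f(*p,(205,160),7),.044) for p in [(422,75),(480,112),(265,485),(202,450)]]
L=np.array(L);print(L.round(4)); m=L.mean(0)
print("level",m, "len",np.linalg.norm((L[0]+L[1]-L[2]-L[3])[:2]/2),"w",np.linalg.norm((L[0]+L[3]-L[1]-L[2])[:2]/2))
d=(L[0]+L[1]-L[2]-L[3]);print("ang",np.degrees(np.arctan2(d[1],d[0])))
for zl,zr in [(.06,.05),(.06,.055),(.065,.055)]:
    B=np.array([ray("top",*f(*p,(345,185),5),z) for p,z in [((62,52),zl),((42,288),zl),((668,345),zr),((678,113),zr)]])
    d=B[0]+B[1]-B[2]-B[3];
    print(B.round(4).tolist(),B.mean(0),"len",np.linalg.norm(d/2),"w",np.linalg.norm((B[0]+B[3]-B[1]-B[2])/2),"ang",np.degrees(np.arctan2(d[1],d[0])))
for p in [(190,156)]:print(0)
print("lemon",ray("top",185,206,.03),"jig",ray("top",324,156,.06),"cup",ray("top",431,162,.04), "moka?",ray("top",215,158,.1))
E
```

```text
[[0.607  0.3287 0.044 ]
 [0.5931 0.3071 0.044 ]
 [0.4561 0.383  0.044 ]
 [0.4688 0.4061 0.044 ]]
level [0.53122926 0.35622999 0.044     ] len 0.15758289202600262 w 0.025992233161493558
ang -29.12650563087307
[[0.54, 0.0931, 0.06], [0.4214, 0.1047, 0.06], [0.3929, -0.209, 0.05], [0.5097, -0.2204, 0.05]] [ 0.46601781 -0.05791177  0.055     ] len 0.31516091875355756 w 0.11824816588923306 ang 84.65107053560327
[[0.54, 0.0931, 0.06], [0.4214, 0.1047, 0.06], [0.3929, -0.2073, 0.055], [0.5092, -0.2186, 0.055]] [ 0.46585702 -0.05702447  0.0575    ] len 0.31330560902860827 w 0.11799360403972907 ang 84.56225460896557
[[0.5393, 0.0935, 0.065], [0.4212, 0.1051, 0.065], [0.3929, -0.2073, 0.055], [0.5092, -0.2186, 0.055]] [ 0.46563056 -0.05681576  0.06      ] len 0.3137980893513063 w 0.11773283759564816 ang 84.65184708191435
0
lemon [0.51614158 0.5348004  0.03      ] jig [0.64089903 0.1761069  0.06      ] cup [ 0.62928173 -0.10240477  0.04      ] moka? [0.62687941 0.44555151 0.1       ]
```

```bash
python3 - <<'E'
from h import *
for a in [60.9,-119.1]:
    print(a,np.round(arm.solve_ik([.531,.356,.2],R(a)),1), np.round(arm.solve_ik([.531,.356,.02],R(a)),1))
for a in [-5.4,174.6]:
    print(a,np.round(arm.solve_ik([.47,-.01,.1],R(a)),1))
for a in [-34,-64,-94,146,116,86]:
    q=arm.solve_ik([.455,-.182,.1],R(a)); print(a,None if q is None else np.round(q,1))
E
```

```text
60.9 [ 28.5  30.2  75.9  -0.   73.9 -32.4] [ 28.5  42.2  84.9  -0.   52.9 -32.4]
-119.1 [ 28.5  30.2  75.9  -0.   73.9 147.6] [ 28.5  42.2  84.9  -0.   52.9 147.6]
-5.4 [ -8.5  25.4 106.   -0.   48.5  -3.1]Traceback (most recent call last):
  File "<stdin>", line 5, in <module>
    return _wrapfunc(a, 'round', decimals=decimals, out=out)
    return _wrapit(obj, method, *args, **kwds)
    result = getattr(arr, method)(*args, **kwds)
TypeError: unsupported operand type(s) for *: 'NoneType' and 'float'
```

```bash
python3 - <<'E'
from h import *
arm.move_to([.51,.345,.25],R(60.9))
c=save("wrist","w1.png",f=1.25)
print(arm.current_t(),arm.current_ee_pos(),proj("wrist",[.531,.356,.044],c))
np.save("c1.npy",c)
E
```

```text
3.6333 [0.51031349 0.34455121 0.24997549] [333.98045793 189.72812737]
```

View pics/w1.png

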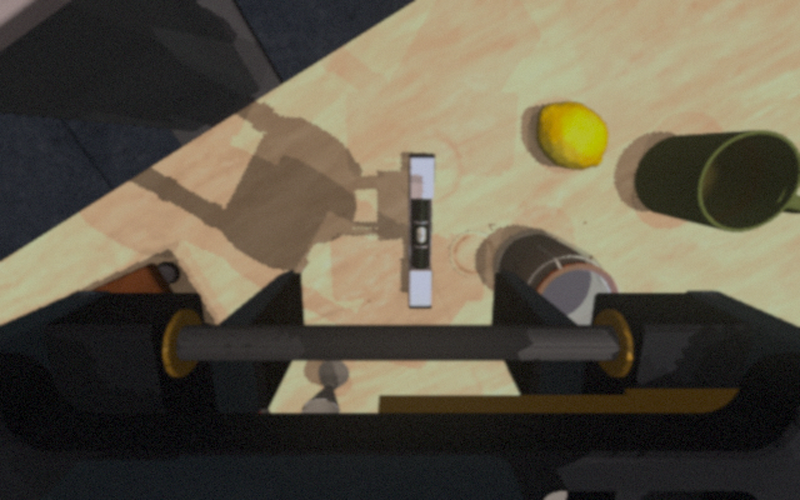

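```bash
python3 - <<'E'
from h import *
c=np.load("c1.npy",allow_pickle=True).item()
g=lambda u,v,z:ray("wrist",u/1.25,v/1.25,z,c)
L=np.array([g(*p,.044) for p in [(408,155),(435,155),(432,306),(409,306)]]);print(L.round(3).tolist(),L.mean(0))
d=L[2]+L[3]-L[0]-L[1];print(np.linalg.norm(d)/2,np.degrees(np.arctan2(d[1],d[0])))
o=L.mean(0);a=np.radians(60.9);j=np.array([np.cos(a),np.sin(a)]);l=np.array([np.sin(a),-np.cos(a)])
for n,u,v,z in [("base L",484,245,0),("base R low",500,275,0),("topring L",530,275,.1),("topring R",617,290,.1),("lemon",572,135,.03)]:
    p=g(u,v,z);print(n,p.round(3),"jaw,along",((p-o)[:2]@j).round(3),((p-o)[:2]@l).round(3))
E
```

```text
[[0.455, 0.386, 0.044], [0.468, 0.409, 0.044], [0.605, 0.334, 0.044], [0.593, 0.312, 0.044]] [0.53019151 0.36046048 0.044     ]
0.15593821554422785 -28.55676120615544
base L [0.586 0.415 0.   ] jaw,along 0.075 0.022
base R low [0.627 0.416 0.   ] jaw,along 0.096 0.058
topring L [0.597 0.43  0.1  ] jaw,along 0.094 0.025
topring R [0.648 0.493 0.1  ] jaw,along 0.173 0.039
lemon [0.517 0.537 0.03 ] jaw,along 0.148 -0.097
```

```bash
python3 - <<'E'
from h import *
a=np.radians(60.9);l=np.array([np.sin(a),-np.cos(a)])
p=np.array([.5305,.3583])-0.04*l
arm.move_to([*p,.12],R(60.9))
arm.move_l([*p,.016],feed=.08)
f0=arm.current_force();print(f0)
arm.grip(0.0); print(arm.current_width(),arm.current_t())
arm.move_l([*p,.15],feed=.15)
print(arm.current_width(),arm.current_t(),arm.current_force()-f0)
arm.move_to([.475,.03,.2],R(-5.4))
c=save("wrist","w2.png",f=1.25); np.save("c2.npy",c)
print(arm.current_t(),arm.current_ee_pos())
save("top","t2.png",(300,100,500,300),3)
E
```

```text
[-0.18896147  0.78693665  0.16392885]
0.024033381916583572 6.7167
0.0240145663253023 7.7583 [ 0.22900772 -0.98577861 -3.05570749]
9.1333 [0.47532907 0.03084384 0.19981596]
```

View pics/w2.png

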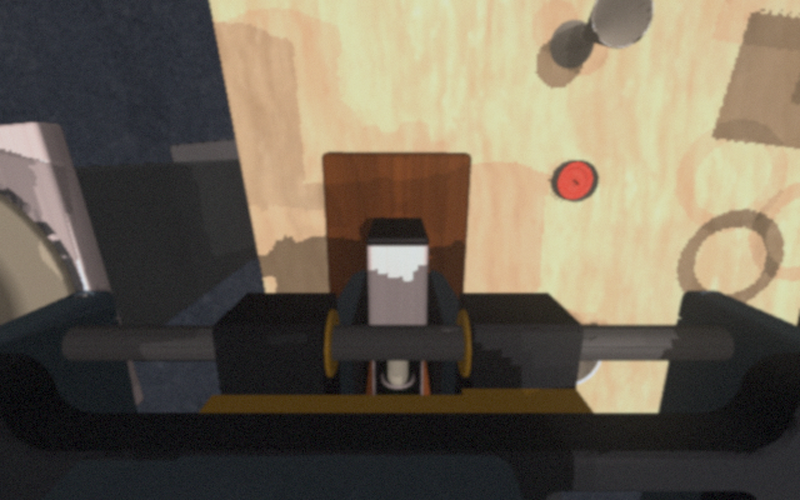

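View pics/t2.png

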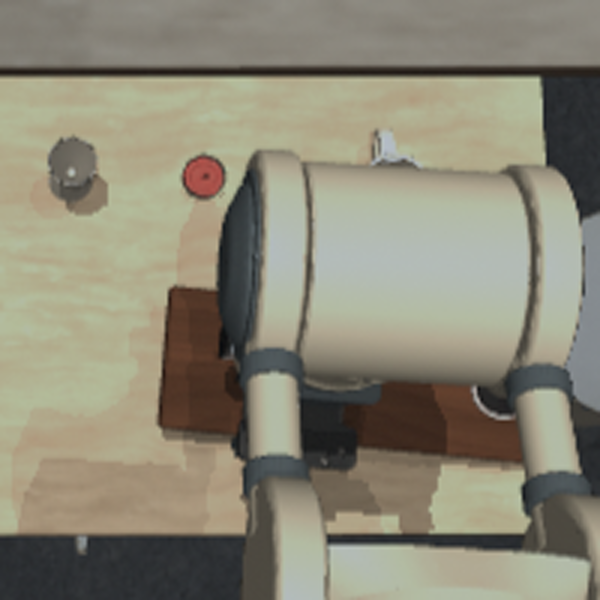

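```bash
python3 - <<'E'
from h import *
from scipy.spatial.transform import Rotation as Ro
c=np.load("c2.npy",allow_pickle=True).item()
g=lambda u,v,z:ray("wrist",u/1.25,v/1.25,z,c)
print(g(323,153,.062),g(470,153,.062))
b=np.radians(84.6); xb=np.array([np.sin(b),-np.cos(b),0])
Rt=Ro.from_rotvec(0.04*xb).as_matrix()@R(-5.4)
print("tilted level y-end", Ro.from_rotvec(0.04*xb).as_matrix()@[np.cos(b),np.sin(b),0])
p=np.array([.474,.0276])
arm.move_l([*p,.095],Rt,feed=.12); arm.sleep(.2)
f0=arm.current_force();m0=arm.current_torque();print(f0,m0,arm.current_t())
z=.095
arm.move_l([*p,.086],feed=.06)
z=.086
while z>.066:
    z-=.001; arm.move_l([*p,z],feed=.02)
    f=arm.current_force()-f0; m=arm.current_torque()-m0
    print(round(z,4),f.round(2),m.round(3))
    if f[2]>2.5: break
print(arm.current_t(),arm.current_ee_pos())
E
```

```text
[0.42286691 0.1056525  0.062     ] [0.53788041 0.09512246 0.062     ]
tilted level y-end [0.09403304 0.99476562 0.03998933]
[ 0.15618679  0.20146714 -3.02343128] [ 0.007855   -0.11759613 -0.05339435] 10.4083
0.085 [-0.42 -0.16  0.49] [0.073 0.036 0.049]
0.084 [-0.01 -0.73 -0.28] [0.056 0.048 0.057]
0.083 [-0.87  0.    0.74] [ 0.043 -0.002  0.114]
0.082 [ 0.14 -0.09 -0.37] [0.042 0.029 0.081]
0.081 [-0.29  0.55  0.56] [ 0.04  -0.025  0.065]
0.08 [ 0.02 -0.03 -0.28] [0.084 0.083 0.107]
0.079 [0.09 0.11 1.09] [-0.024  0.064  0.066]
0.078 [ 0.13  0.05 -0.34] [0.041 0.061 0.03 ]
0.077 [-0.17 -0.45  0.65] [ 0.018 -0.001  0.038]
0.076 [-0.27  0.17  0.92] [ 0.036 -0.004  0.049]
0.075 [-0.04 -0.8   0.66] [0.013 0.038 0.078]
0.074 [ 0.05 -0.21  0.29] [ 0.004 -0.039  0.027]
0.073 [-4.17 -2.12 19.89] [-0.223  0.856  0.274]
13.9583 [0.47410322 0.02749752 0.07362483]
```

```bash
python3 - <<'E'
from h import *
p=arm.current_ee_pos()
arm.move_l([.474,.0276,.0738],feed=.02); print(arm.current_force())
arm.grip(.06)
print(arm.current_width(),arm.current_force(),arm.current_t())
Rt=arm.current_tool_rot()
arm.move_l([.474,.0276,.16],feed=.12)
# over to the knob
arm.move_to([.452,-.16,.24],R(-34))
c=save("wrist","w3.png",f=1.25); np.save("c3.npy",c)
print(arm.current_t(),arm.current_ee_pos(),arm.current_joint_positions().round(1))
save("top","t3.png",(320,150,500,280),4)
E
```

```text
[0.00858305 0.39412801 0.32010575]
0.059500100285611285 [ 0.36588896 -0.57756921  0.32854307] 14.9167
16.6667 [ 0.45176901 -0.15868238  0.23904192] [-26.5  15.   94.9   0.   70.3   7.3]
```

View pics/w3.png

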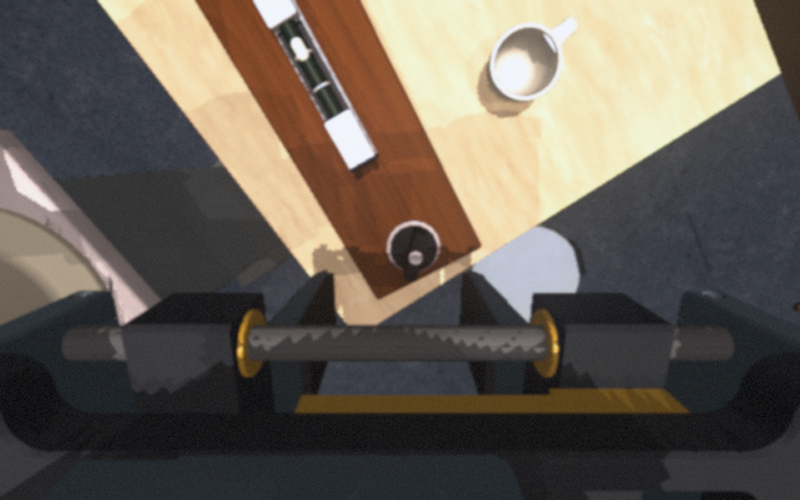

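View pics/t3.png

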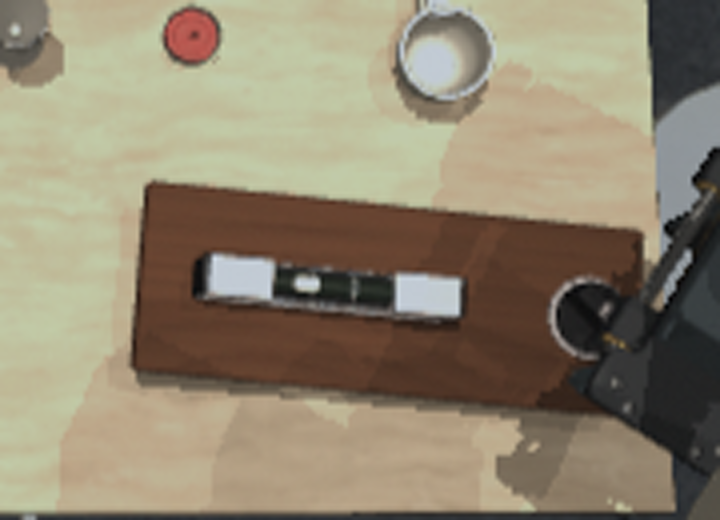

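```bash
python3 - <<'E'
import cv2
im=cv2.imread("pics/w3.png")
cv2.imwrite("pics/z3.png",cv2.resize(im[200:300,350:490],None,fx=5,fy=5,interpolation=cv2.INTER_CUBIC))
E
```

```text
(no output)
```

View pics/z3.png

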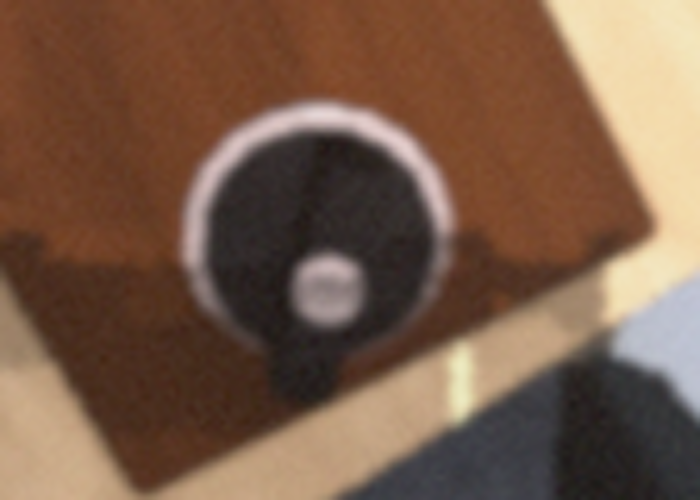

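```bash
python3 - <<'E'
from h import *
c=np.load("c3.npy",allow_pickle=True).item()
def W(X,Y,z): 
    u=((X+.5)/5-.5+350); v=((Y+.5)/5-.5+200)
    return ray("wrist",(u+.5)/1.25-.5,(v+.5)/1.25-.5,z,c).round(4)
def T(X,Y,z): return ray("top",(X+.5)/5-.5+345,(Y+.5)/5-.5+185,z).round(4)
print("cam",c["cam_to_world"][:3,3].round(3))
print("ring",W(320,230,.052),T(612,222,.052))
for z in (.075,.085,.095): print("dot",z,W(327,290,z),T(637,215,z))
for z in (.08,.085): print("endlow",W(305,400,z),T(670,248,z),"endup",W(325,135,z),T(585,190,z))
b=np.radians(84.6);m=np.array([.4657,-.057]);print("expected axis",m-.125*np.array([np.cos(b),np.sin(b)]))
E
```

```text
cam [ 0.492 -0.1    0.409]
ring [ 0.4542 -0.1819  0.052 ] [ 0.4543 -0.1834  0.052 ]
dot 0.075 [ 0.4515 -0.1868  0.075 ] [ 0.4562 -0.1884  0.075 ]
dot 0.085 [ 0.4527 -0.1842  0.085 ] [ 0.4555 -0.185   0.085 ]
dot 0.095 [ 0.4539 -0.1816  0.095 ] [ 0.4548 -0.1816  0.095 ]
endlow [ 0.4373 -0.2008  0.08  ] [ 0.4397 -0.2021  0.08  ] endup [ 0.4673 -0.1615  0.08  ] [ 0.4682 -0.1617  0.08  ]
endlow [ 0.4381 -0.1992  0.085 ] [ 0.4394 -0.2003  0.085 ] endup [ 0.4677 -0.1606  0.085 ] [ 0.4678 -0.1601  0.085 ]
expected axis [ 0.45393646 -0.18144525]
```

```bash
python3 - <<'E'
from h import *
arm.move_to([.4535,-.1815,.12],R(-37))
arm.move_l([.4535,-.1815,.067],feed=.08)
arm.grip(0.0); print("w",arm.current_width(),arm.current_force(),arm.current_t())
tot=1.0;n=5
for i in range(1,n+1):
    t=tot*i/n
    arm.move_l([.4535,-.1815+.0013*t,.067+.0104*t],R(-37-np.degrees(t)),feed=.008)
    print(round(t,2),arm.current_force().round(1),arm.current_torque().round(2),round(arm.current_t(),2))
arm.sleep(.8)
save("top","t4.png",(320,150,500,280),4)
save("wrist","w4.png",f=1.25)
print(arm.current_t(),arm.current_width())
E
```

```text
w 0.012125944472939083 [ 3.41284704 -3.57665824 -5.33257049] 18.8833
0.2 [ 4.5 -6.6 -5.2] [-1.07 -0.21 -0.12] 19.29
0.4 [ 3.7 -7.7 -5.6] [-1.32 -0.16 -0.14] 19.7
0.6 [ 4.5 -9.3 -5.8] [-1.53 -0.3  -0.17] 20.11
0.8 [  3.3 -12.1  -6.2] [-2.03 -0.2  -0.18] 20.52
1.0 [  3.2 -15.   -6.7] [-2.62 -0.1  -0.11] 20.93
21.825 0.01172161558571231
```

View pics/t4.png

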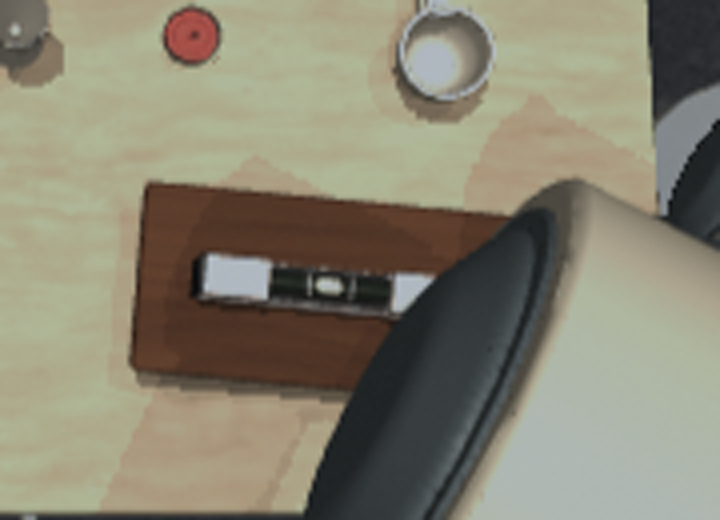

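View pics/w4.png

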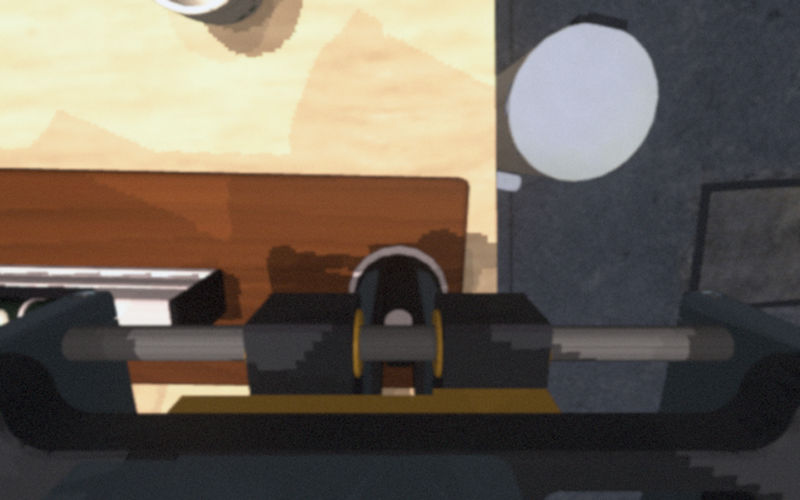

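The bubble at about (329,285) sits between the lines at (307) and (352). I'll release the knob and check again.

```bash
python3 - <<'E'
from h import *
p=arm.current_ee_pos()
arm.grip(.05)
arm.move_l([p[0],p[1],.17],feed=.12)
arm.grip(0.0)
# free view
arm.move_to([.47,-.09,.25],R(-37))
arm.sleep(.3)
c=save("wrist","w5.png",(150,0,470,200),2.5); np.save("c5.npy",c)
save("top","t5.png",(355,200,435,240),8)
print(arm.current_t(),arm.current_width(),arm.current_force())
E
```

```text
25.5583 0.0005195658220897033 [-0.56621377 -0.35975381 -1.53784668]
```

View pics/w5.png

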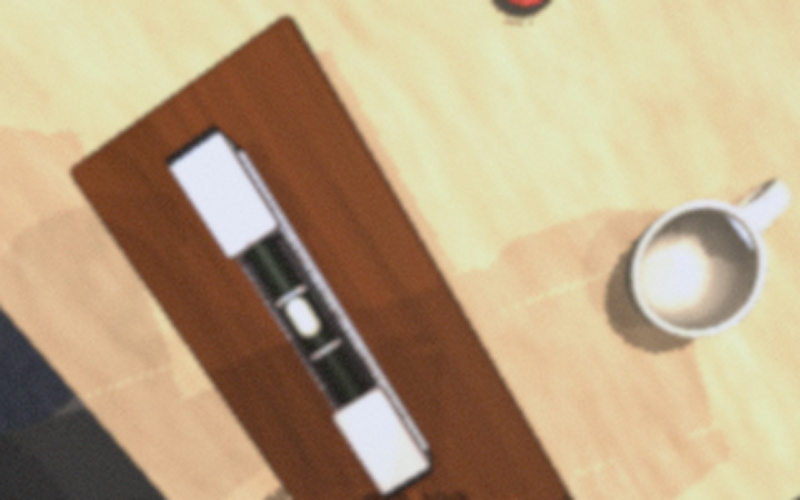

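View pics/t5.png

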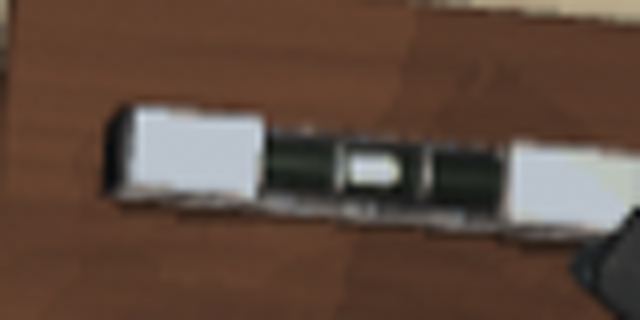

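```bash
python3 - <<'E'
from h import *
arm.move_to([.45,-.17,.25],R(-37))
c=arm.get_calibration("wrist"); im=arm.snapshot("wrist")[:,:,::-1]; np.save("c6.npy",c)
u,v=proj("wrist",[.454,-.182,.09],c); print(u,v); u=int(u)-40;v=int(v)-30; print(u,v,arm.current_t())
cv2.imwrite("pics/w6f.png",im)
cv2.imwrite("pics/w6.png",cv2.resize(im[v:v+60,u:u+80],None,fx=8,fy=8,interpolation=cv2.INTER_CUBIC))
E
```

```text
327.4749730500156 192.4241858769368
287 162 26.0333
```

View pics/w6.png

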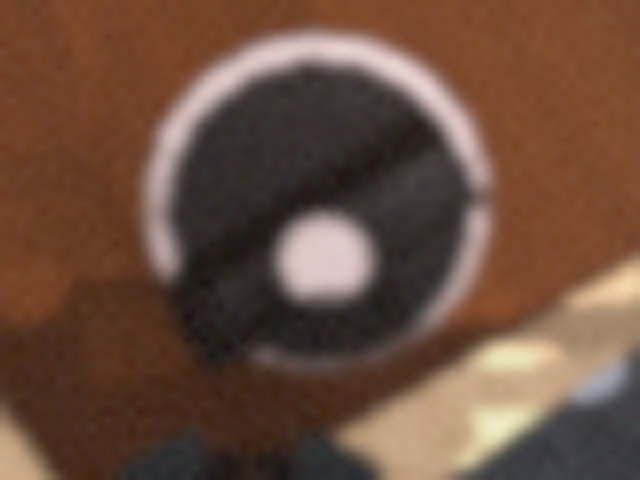

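View pics/w6f.png

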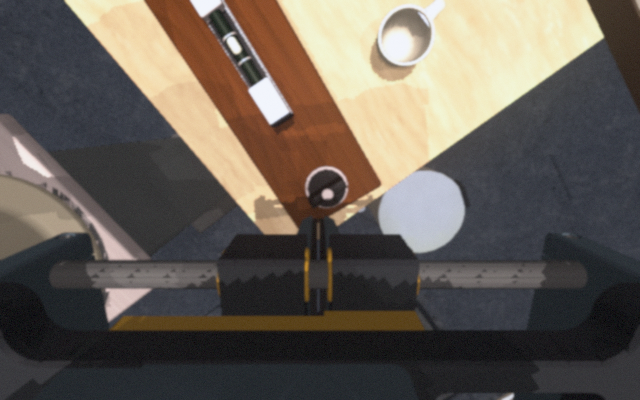

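```bash
python3 - <<'E'
from h import *
c=np.load("c6.npy",allow_pickle=True).item()
W=lambda X,Y,z:ray("wrist",(X+.5)/8-.5+287,(Y+.5)/8-.5+162,z,c)
for a,b in [((180,280),(420,125)),((215,365),(480,195))]:
    A=W(*a,.095);B=W(*b,.095);d=B-A;print(A.round(4),B.round(4),np.degrees(np.arctan2(d[1],d[0])))
print("dot",W(325,258,.106),"ring",W(318,200,.062))
E
```

```text
[ 0.4356 -0.1725  0.095 ] [ 0.4747 -0.1749  0.095 ] -3.5380618220639293
[ 0.432  -0.1851  0.095 ] [ 0.4756 -0.1877  0.095 ] -3.4047238491191343
dot [ 0.45472287 -0.17972947  0.106     ] ring [ 0.45393272 -0.18111605  0.062     ]
```

```bash
python3 - <<'E'
from h import *
arm.grip(.05)
arm.move_to([.454,-.1808,.125],R(-93.5))
arm.move_l([.454,-.1808,.0765],feed=.1)
arm.grip(0.0); print("w",arm.current_width(),arm.current_force().round(1),arm.current_t())
arm.move_l([.454,-.1808,.0786],R(-93.5-12.2),feed=.006)
print(arm.current_force().round(1),arm.current_t())
arm.sleep(.2)
arm.grip(.05)
arm.move_l([.454,-.1808,.17],feed=.15)
arm.move_to([.47,-.09,.25],R(-37))
c=save("wrist","w7.png",(150,0,470,200),2.5); np.save("c7.npy",c)
save("top","t7.png",(355,200,435,240),8)
print(arm.current_t())
E
```

```text
w 0.01198341628479655 [ -2.9 -10.6   1.8] 29.1667
[-1.2 -8.8  1.7] 29.6667
32.45
```

View pics/w7.png

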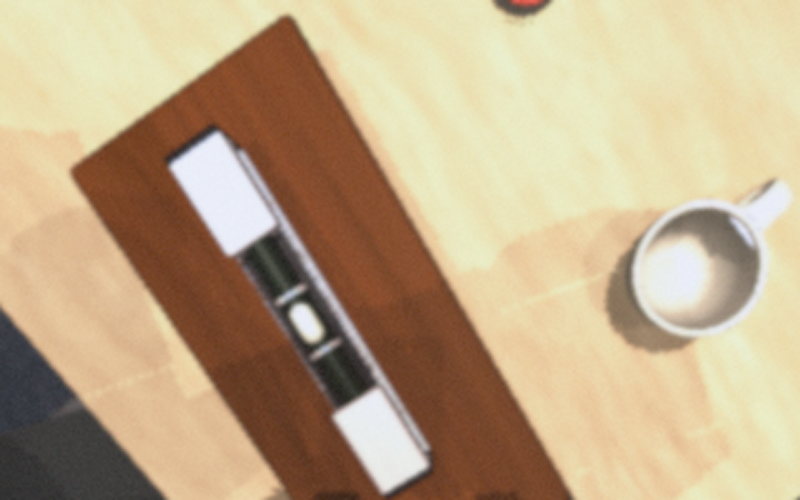

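View pics/t7.png

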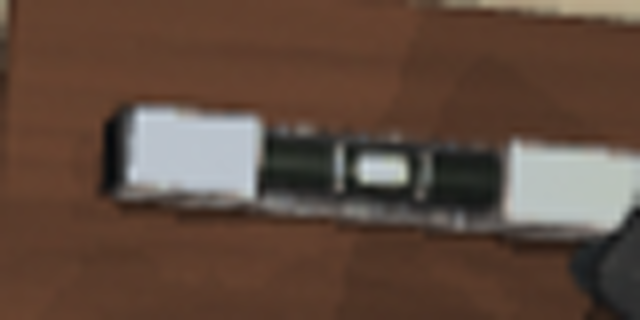

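```bash
python3 - <<'E'
from h import *
p=ray("top",(190+.5)/8-.5+355,(151+.5)/8-.5+200,.104); q=ray("top",(381+.5)/8-.5+355,(167+.5)/8-.5+200,.104)
c=np.load("c7.npy",allow_pickle=True).item()
def W(X,Y): return ray("wrist",(X+.5)/2.5-.5+150,(Y+.5)/2.5-.5,.104,c)
print("plate",p,W(224,193),"bubble",q,W(307,322)) 
arm.grip(0.0)
t=(W(224,193)+p)/2; t=t+ (q-p)/np.linalg.norm(q-p)*.010; print("t",t)
arm.move_to([t[0],t[1],.135],R(-5.4))
arm.sleep(.3)
f0=np.mean([arm.current_force() for _ in range(3)],0);print(f0,arm.current_t())
z=.113; arm.move_l([t[0],t[1],z],feed=.08)
while z>.094:
    z-=.0005; arm.move_l([t[0],t[1],z],feed=.01)
    f=arm.current_force()-f0
    if f[2]>2: print(round(z,4),f.round(2))
    if f[2]>9: break
arm.sleep(.5)
print(arm.current_force()-f0,arm.current_t(),z,arm.current_ee_pos())
save("top","t8.png",(320,150,500,280),4)
np.save("f0.npy",f0);np.save("t.npy",[*t[:2],z])
E
```

```text
plate [0.47658757 0.04639801 0.104     ] [0.47586861 0.04564775 0.104     ] bubble [ 0.4716776  -0.01105259  0.104     ] [ 0.47073517 -0.01151098  0.104     ]
t [0.47537655 0.0360592  0.104     ]
[ 0.29648937  0.05273679 -0.52533595] 34.3167
0.104 [-1.19  0.08  7.13]
0.1035 [-3.57 -1.03 15.76]
[-3.33092065 -0.16538784 15.49103512] 39.9917 0.1035 [0.47558263 0.03595989 0.10407714]
```

View pics/t8.png

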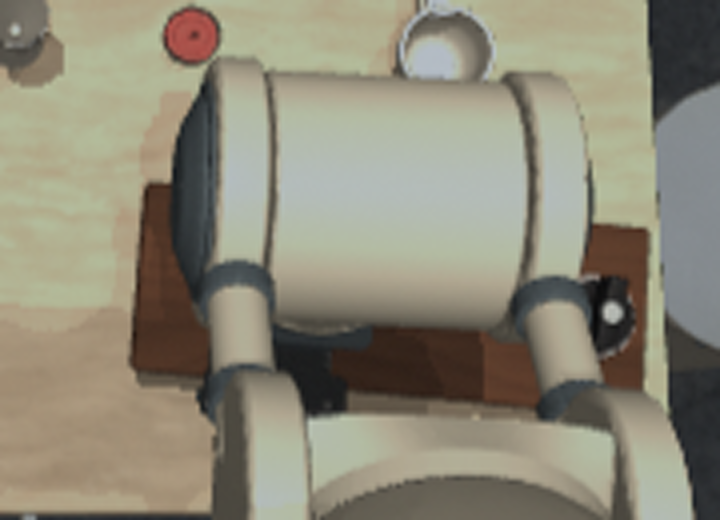

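```bash
python3 - <<'E'
from h import *
save("wrist","w9.png",f=1.25); c=save("scene","s9.png",(300,180,500,310),4)
print(proj("scene",[.471,-.011,.104]),(arm.current_force()-np.load("f0.npy")).round(2),arm.current_t())
E
```

```text
[371.64974197 223.58197289] [-4.07 -0.31 15.5 ] 40.1417
```

View pics/w9.png

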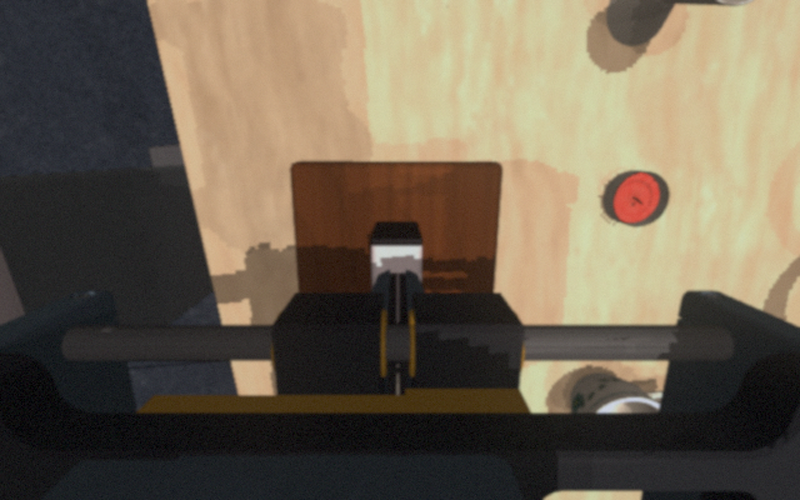

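View pics/s9.png

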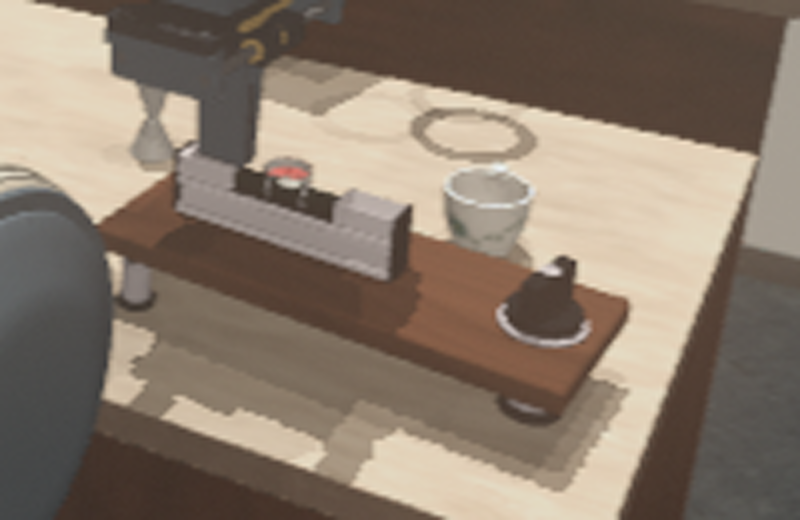

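```bash
python3 - <<'E'
import cv2
im=cv2.imread("pics/s9.png")
cv2.imwrite("pics/z9.png",cv2.resize(im[140:240,220:350],None,fx=6,fy=6,interpolation=cv2.INTER_CUBIC))
E
```

```text
(no output)
```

View pics/z9.png

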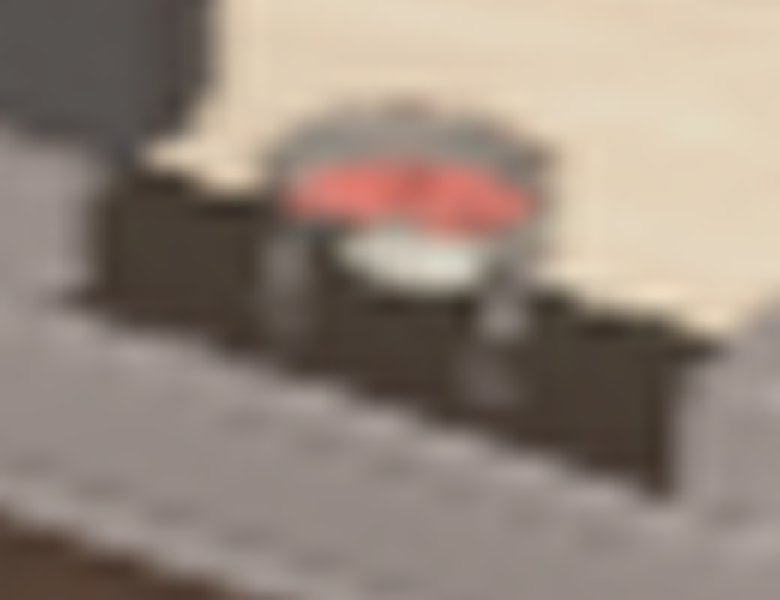

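```bash
python3 - <<'E'
from h import *
print((arm.current_force()-np.load("f0.npy")).round(2),arm.current_t())
arm.sign_off()
E
```

```text
[-4.07 -0.31 15.5 ] 40.1417
the job is handed in; nothing more can be done
```

I finished the task and handed it in at 40.1 s of the 54 s allowed. The system reports no verdict, so what follows is from my own checks.

- **Placing the level:** I laid it lengthwise on the shelf, about 45 mm from the board's middle toward the fixed feet, and let go. The bubble ran about 17 mm toward the feet.
- **Contact force:** Setting the level down, the wrist force peaked at about 20 N, against the 60 N limit.
- **Turning the knob:** I turned it clockwise by 57° and then 12°. After the first turn the bubble looked centred while I held the knob. Once released it sat about 3.4 mm off, so I made the second turn. With the level lying free, the top and wrist views then showed it centred to within about 1 mm.
- **Pressing down:** I ended with closed fingers pressing the plate at the feet end of the level with about 15.5 N, plus about 4 N of sideways force.
- **Final bubble check:** In the press pose the arm hid the bubble from the top and wrist cameras. Only the coarser scene view showed it, between the lines and about 1 mm off centre.
- **Other objects:** I saw no sign that the jigger or cup had moved. The arm did not go back near the lemon after picking up the level, but I did not look at it again at the end.

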